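Close the bead-panel press

ROBOT

A 6-joint arm with a two-finger parallel gripper is mounted at the origin on the work surface. World frame = base frame: x ahead of the robot, y to its left, z up, the work surface at z = 0. Lengths are in m, angles in rad, forces in N, time in s.
With the tool pointing down it reaches from about 0.35 to 0.85 m from the base axis. Payload 8.1 kg.
Tool frame: the origin (TCP) lies between the finger pads; the fingertips stand 25 mm ahead of it and the grasp point (between the pads) lies 6 mm ahead of it (robot.tip_extent is the distance from the TCP to the fingertips, in m); z points along the fingers, y is the direction in which the jaws open and shut (so a half turn about z gives the same grasp; the last joint's range is limited). The gripper opens to 93 mm and grips with 3 to 60 N. Pads are 15 mm wide; open, the fingers measure 128 mm over their backs; the gripper's body (75 mm by 188 mm) begins 65 mm behind the grasp point.
Start: joints at [-1.277, 0.13, 1.488, -0, 1.523, -0.085], TCP at [0.222, -0.557, 0.244] pointing down, gripper open.
Joint ranges: [-2.96, 2.96], [-0.89, 2.26], [0.02, 2.5], [-1.34, 4.48], [0, 2.73], [-2.66, 2.66]. Speed limits (rad/s): [2.39, 2.39, 2.79, 3.14, 3.14, 3.14].

INTERFACE

Orientations are given as a rotation vector (axis times angle).
In Python, from plant import robot gives the robot as it stands.
- The arm moves only by the tool drive_tool, never from a script. Its argument "increments" is a list of rows, each a list of 7 numbers: the closure, from 0 (fully open) to 1 (shut), then the shift along the world's x, y, z in units of 25 mm (1.0 is 25 mm), then the turn, a rotation vector about the world's x, y, z in rad. In form: [[gripper, dx, dy, dz, rx, ry, rz], ...]. A call has 1 to 20 rows; each row is the pose to reach, as a shift and turn from the pose commanded when the call began; what a row does not reach only later rows make up. A row lasts 1/12 s, in which the tool goes at most 41.7 mm and 7.16 degrees, less where a joint would pass 70% of its speed; a pose out of reach is approached as far as the arm can. A call with a gripper value outside its range is refused whole. The fingers move at their own pace and stop on an object; "squeeze" is the grip in N (left out, the last holds). Time passes only in rows, so rows that repeat a pose let the fingers close. It gives the time, the measured TCP pose, the force and the opening at its end, in the units of the state.
- robot.read_state(): the state, without advancing time (a new reading comes with each control period).
- robot.read_camera(name): name is "scene" or "side" or "wrist"; returns a dict with "image" (400x640x3 uint8, red, green, blue), "fx", "fy", "cx", "cy" (pixels), "T" (4x4, takes a point from camera to world coordinates); the wrist camera has in their place "mount" (4x4, takes a point from camera to tool coordinates, whose origin is the TCP and whose axes are the flange's). Camera axes: x right, y down, z forward; pixel columns grow to the right and rows downward; lengths in m; the calibration is good to about 2 mm. A picture is of the moment at which its call begins: read the wrist's pose just before it. There is no depth.
- robot.close_job(): hands the job in, once; it reports no verdict.
The state is a dict: "t": time; "q": joint angles; "dq": joint speeds; "joint_torque": joint torques, N m; "tool_pos": TCP position; "orientation": TCP orientation; "force": force on the tool from outside, world axes, zero at the start; "wrist_torque": the same for the moment, N m; "opening": finger opening in m.
Only numpy, scipy, OpenCV 4.12 (cv2) and the standard library are available. Lean on these libraries where they do the work, as an engineer would, in place of code of your own. Each camera call takes 0.05 s, during which the arm holds its last target.

TASK

Close the press on the warm bead panel so that it cools flat. With the fingertips push the loading board by its front batten until it is fully home against the back stop, then push the hand wheel round by its upright handle exactly one full turn clockwise as seen from above, so that the handle is back where it began and the pad is down on the panel. Only push: do not grip or lift anything, leave the things around undisturbed, and finish clear of everything.

Things in the scene. Friction and masses are not known exactly. Their poses are not given: they have to be found in the camera images.
- press: Green bench screw press, fixed. Origin: on the table under the vertical screw axis. x points level from the loading side to the back (the way the board is slid in), z up. Bed: x -190 to 120 mm, y +-125, its face 30 mm above the table, with a guide along each side. Two columns (dia 24) at x 0, y +-105 carry a crosshead (x +-32, y +-125, 127 to 161 mm above the table; column nuts to 180).
- back_stop (a point): Where the board's rear edge must arrive: middle of the front face of the press's back stop, a cross bar 16 mm high on the bed, 85 mm behind the screw axis.
- wheel_centre (a point): Centre of the dark steel hand wheel above the crosshead, at the height of its rim's middle, 189 mm above the table; it does not move. Wheel: 155 mm across, axis vertical, round rim whose top is 197 mm above the table, three spokes, hub dia 38. The screw (dia 20) comes up through the hub to at most 233 mm and sinks as the wheel is turned.
- wheel (a joint): Turn of the hand wheel, rad. Grows clockwise seen from above, which lowers pad and platen 6 mm per turn. Starts anywhere from 0 to 2.1; end stops at -0.15 and 9.6. The wheel stays where it is left and takes about 3 N at the handle to keep it moving; closing on the panel adds almost nothing.
- handle (a point): The one upright handle of the hand wheel: a black round grip, dia 19, on the rim at the end of a spoke, revolving freely on its own pin, its axis 70 mm from the wheel's axis. This point is on the grip's axis, 225 mm above the table; the grip reaches from 200 to 253 mm above the table.
- pad: Black rubber pad, 126 x 126 x 6 mm, under the steel platen (130 x 130), whose ears slide on the columns. Origin: centre of its upper face. At the start its underside is 3 to 5 mm higher than the top of the bead panel; one turn of the wheel brings it down on a panel beneath it and squeezes the rubber springily by 1 to 3 mm.
- board: Loose plywood board, 270 (x) x 150 (y) x 9 mm, 0.3 to 0.6 kg, flat on the press bed between the guides (3.5 mm play each side). Origin: centre of its underside; x to its rear edge. On it are fixed a bead panel 120 x 120 x 5, centred 50 mm behind the board's centre, and a batten at the loading end. Drawn out 50 to 80 mm at the start; home, the panel is under the pad.
- board_rear (a point): Middle of the board's rear lower edge, 135 mm from its centre: the edge that meets the back stop.
- batten_front (a point): Middle of the outer, loading-side face of the wooden batten, 50 mm above the table. Batten 110 mm wide (y), 20 thick (x), flush with the board's end; with the board's edge it forms an upright face from 30 to 61 mm above the table. When home it is about 5 mm inside the bed's end, 185 mm from the screw axis, clear of the wheel above.
- bead_jar: Bystander: clear round jar of beads with a white lid, diameter 56, height 75; stands upright (mm). Origin: centre of its underside.
- tape_roll: Bystander: red roll of tape lying flat, outer diameter 90, height 22 (mm). Origin: centre of its underside.
- tweezers: Bystander: steel tweezers lying flat, 140 mm long, 7 mm high. Origin: on the table at mid-length.
- screwdriver: Bystander: screwdriver lying flat, about 200 mm long, handle under 35 mm thick. Origin: on its underside.
- pegboard_tile: Bystander: white square bead-laying tile, 145 x 145 x 10, lying flat (mm). Origin: centre of its underside.
- spray_bottle: Bystander: green trigger spray bottle, diameter 62, height 187; stands upright (mm). Origin: centre of its underside.
- bead_bin: Bystander: small open blue plastic bin, 110 x 80 x 45 (mm). Origin: centre of its underside.

How it is judged:
By the outcome, as a careful person would: the job done as asked, in the order asked, and still so for the second after the job is handed in, with the robot touching nothing.
It also fails if it takes over 66 s, if anything falls off the work surface, if the arm or the gripper's body presses on something with over 40 N, if the wrist force passes 120 N, or if a joint passes its speed limit or range.

## Working session

There is one attempt and no reset: what is moved stays moved. The work goes in short steps, Python scripts to look and compute and a tool call to move; the robot and the scene stay as the last step left them, time stands still between calls to the robot, and variables do not carry over. Pictures are saved under pics/ and viewed, and the job is handed in when it is done.

Besides the shell and the picture viewer there is one more tool, called after "Request:" in YAML: its name, and indented under it one key for each argument. drive_tool: Moves the arm, as the interface text tells. Its arguments: {"type":"object","properties":{"increments":{"type":"array"},"squeeze":{"type":"number"}},"required":["increments"]}

```bash
ls; mkdir -p pics
cat > h.py <<'E'
import numpy as np, cv2
from plant import robot
def snap(n,f):
    s=robot.read_state(); c=robot.read_camera(n); cv2.imwrite('pics/'+f,c['image'][:,:,::-1]); return s,c
def ray(c,u,v,T=None):
    T=c['T'] if T is None else T; T=np.array(T)
    d=T[:3,:3]@np.array([(u-c['cx'])/c['fx'],(v-c['cy'])/c['fy'],1]); return T[:3,3],d
def onz(c,u,v,z,T=None):
    o,d=ray(c,u,v,T); return o+d*(z-o[2])/d[2]
def proj(c,p,T=None):
    T=np.array(c['T'] if T is None else T); q=T[:3,:3].T@(np.array(p)-T[:3,3]); return np.array([c['fx']*q[0]/q[2]+c['cx'],c['fy']*q[1]/q[2]+c['cy']])
E
python3 - <<'E'
from h import *
for n in ['scene','side','wrist']:
    s,c=snap(n,n+'0.png'); print(n,c['fx'],c['cx'],c['cy'],np.round(c.get('T',c.get('mount')),3).tolist())
print(s)
E
```

```text
pics
scene 366.19998133297094 324.6169274005198 201.78255378273985 [[0.586, 0.635, -0.503, 1.069], [0.81, -0.445, 0.382, -0.299], [0.019, -0.631, -0.775, 0.933], [0.0, 0.0, 0.0, 1.0]]
side 518.0107823971592 314.7407849623795 203.09934575416835 [[0.644, -0.521, 0.56, -0.466], [-0.765, -0.423, 0.486, -0.772], [-0.016, -0.741, -0.671, 1.345], [0.0, 0.0, 0.0, 1.0]]
wrist 332.36043973596236 321.71183992649856 195.0213894458722 [[0.0, -0.96, -0.279, 0.078], [1.0, 0.001, -0.0, -0.001], [0.0, -0.279, 0.96, -0.14], [0.0, 0.0, 0.0, 1.0]]
{'t': 0.1, 'q': array([-1.27737784e+00,  1.31089705e-01,  1.48912952e+00, -2.75316398e-07,
        1.52303318e+00, -8.54088167e-02]), 'dq': array([-0.00074867, -0.00091602, -0.002198  ,  0.00044962, -0.0009476 ,
        0.00074945]), 'joint_torque': array([ 2.09998805e-03, -5.61339605e+01, -4.93097377e+01,  7.71413161e-02,
        2.91301747e-02, -5.71913392e-05]), 'tool_pos': array([ 0.2217789 , -0.55700448,  0.24271234]), 'orientation': array([-3.08378341e+00, -5.91197903e-01,  2.70952092e-04]), 'force': array([0.21948669, 0.17497971, 0.13383037]), 'wrist_torque': array([-0.01748323,  0.03393084,  0.05655754]), 'opening': 0.09294050435151673}
```

View pics/scene0.png

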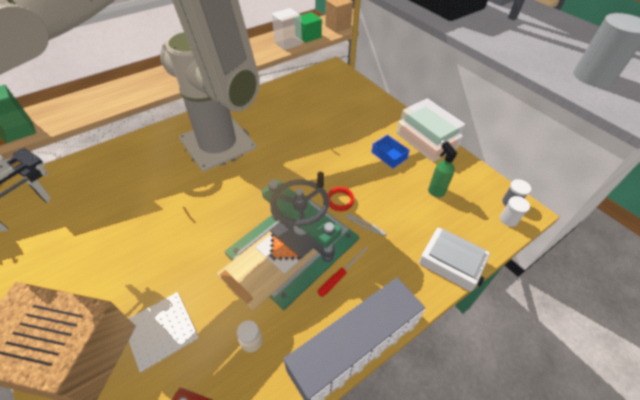

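View pics/side0.png

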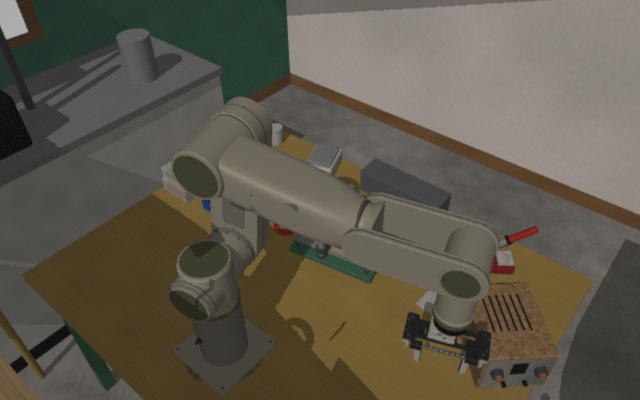

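View pics/wrist0.png

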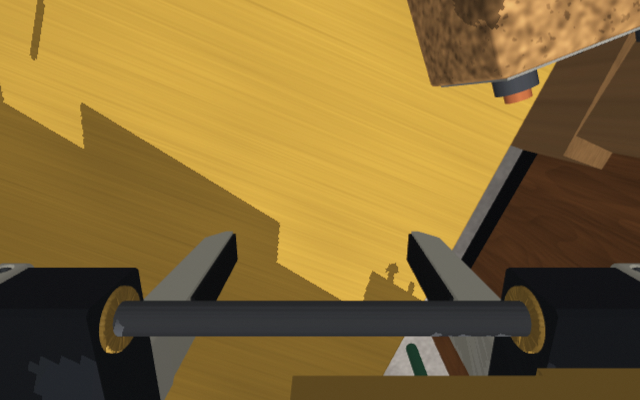

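The scene view shows the press around (295,245): wheel at about (300,202), handle at (320,180), batten/board end at (240,285). In the side view the arm hides it. I'll zoom in on the scene view.

Run:
```python
from h import *
im=cv2.imread('pics/scene0.png'); cv2.imwrite('pics/z0.png',cv2.resize(im[160:320,200:400],None,fx=4,fy=4,interpolation=cv2.INTER_CUBIC)[:600])
im=cv2.imread('pics/side0.png'); cv2.imwrite('pics/z1.png',cv2.resize(im[140:290,260:460],None,fx=4,fy=4,interpolation=cv2.INTER_CUBIC))
s,c=snap('scene','s1.png')
for n,u,v,z in [('wheelc',300,202,.189),('handle',320,180,.25),('batten',240,285,.03),('bedR',278,305,.03),('bedend',357,238,.03)]: print(n,onz(c,u,v,z).round(3))
```

```text
wheelc [0.551 0.014 0.189]
handle [0.562 0.069 0.25 ]
batten [ 0.586 -0.208  0.03 ]
bedR [ 0.693 -0.154  0.03 ]
bedend [0.65  0.143 0.03 ]
```

View pics/z0.png

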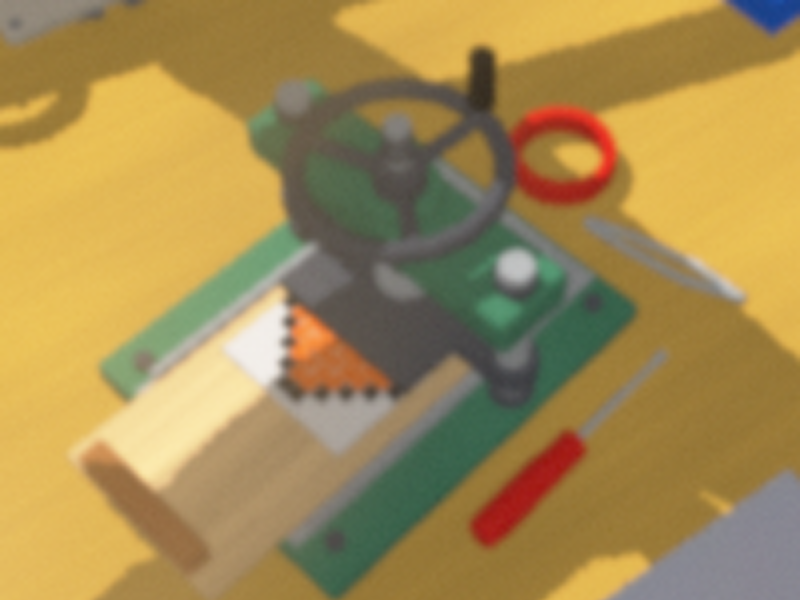

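View pics/z1.png

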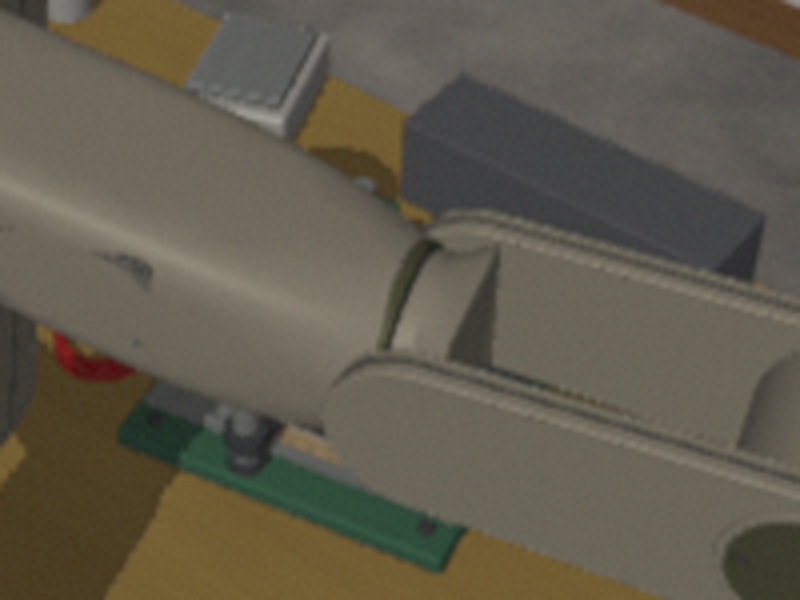

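Run:
```python
from h import *
s,c=snap('scene','s1.png')
P=lambda x,y,z:onz(c,200+x/4,160+y/4,z).round(4)
for n,x,y,z in [('FL',100,365,.03),('FR',337,598,.03),('BR',636,305,.03),('guideR front',290,545,.04),('guideR far',590,280,.04),('batTL',95,448,.061),('batTR',210,552,.061),('boardL',70,455,.039),('boardR',210,600,.039),('screwtop',398,122,.233),('nutR',516,265,.18),('nutL',293,97,.18),('handletop',482,52,.253)]: print(n,P(x,y,z))
# handle vs screw axis: rim ellipse
pts=[(285,175),(325,110),(400,82),(470,100),(505,140),(513,190),(480,235),(410,258),(335,240),(298,210)]
q=np.array([P(x,y,.189)[:2] for x,y in pts]);A=np.c_[2*q,np.ones(len(q))];r=np.linalg.lstsq(A,(q**2).sum(1),rcond=None)[0];print(r[:2],np.sqrt(r[2]+r[0]**2+r[1]**2))
```

```text
FL [ 0.4682 -0.1934  0.03  ]
FR [ 0.7125 -0.1475  0.03  ]
BR [0.6486 0.1518 0.03  ]
guideR front [ 0.6685 -0.1551  0.04  ]
guideR far [0.6164 0.1329 0.04  ]
batTL [ 0.5448 -0.2281  0.061 ]
batTR [ 0.6528 -0.2018  0.061 ]
boardL [ 0.5266 -0.2423  0.039 ]
boardR [ 0.6707 -0.215   0.039 ]
screwtop [0.5493 0.015  0.233 ]
nutR [0.6516 0.0341 0.18  ]
nutL [ 0.4497 -0.0077  0.18  ]
handletop [0.5454 0.0826 0.253 ]
[0.55032799 0.01538892] 0.07384191916595514
```

Run:
```python
from h import *
s,c=snap('scene','s2.png')
for n,u,v,z in [('jar',249,335,.04),('tile',163,330,.01),('toast a',135,325,.1),('toast top corner',100,300,.2),('toast nearbot',100,375,.05),('toast edge',10,290,.2),('greybox l',288,358,.1),('greybox r',420,295,.1),('gripper',30,170,.2)]: print(n,onz(c,u,v,z).round(3))
```

```text
jar [ 0.722 -0.252  0.04 ]
tile [ 0.574 -0.42   0.01 ]
toast a [ 0.575 -0.455  0.1  ]
toast top corner [ 0.539 -0.479  0.2  ]
toast nearbot [ 0.612 -0.564  0.05 ]
toast edge [ 0.407 -0.626  0.2  ]
greybox l [ 0.838 -0.211  0.1  ]
greybox r [0.901 0.13  0.1  ]
gripper [ 0.044 -0.529  0.2  ]
```

View pics/s2.png

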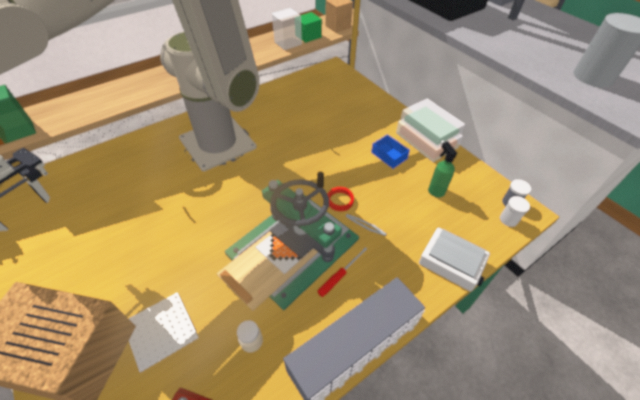

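The white tile is near (0.57,-0.42), the jar near (0.72,-0.25) and the toaster beyond y<-0.46. I'll swing in clear of these, to a point in front of the batten.

Request:
drive_tool:
  increments:
    - [0.46,4.3,10.3,0,0,0,1.39]
    - [0.46,4.3,10.3,0,0,0,1.39]
    - [0.46,4.3,10.3,0,0,0,1.39]
    - [0.46,4.3,10.3,0,0,0,1.39]
    - [0.46,4.3,10.3,0,0,0,1.39]
    - [0.46,4.3,10.3,0,0,0,1.39]
    - [0.46,4.3,10.3,0,0,0,1.39]
    - [0.46,15.6,10.3,0,0,0,1.39]
    - [0.46,15.6,10.3,0,0,0,1.39]
    - [0.46,15.6,10.3,0,0,0,1.39]
    - [0.46,15.6,10.3,0,0,0,1.39]
    - [0.46,15.6,10.3,0,0,0,1.39]
    - [0.46,15.6,10.3,0,0,0,1.39]
    - [0.46,15.6,10.3,0,0,0,1.39]
    - [0.46,15.6,10.3,0,0,0,1.39]
    - [0.46,15.6,10.3,0,0,0,1.39]
    - [0.46,15.6,10.3,0,0,0,1.39]

```text
t: 1.72
tool_pos: [0.6114, -0.2999, 0.2431]
orientation: [-1.99, -2.429, 0.001]
force: [-0.0, -1.3, -0.2]
opening: 0.0499
```

```bash
cat >> h.py <<'E'
from scipy.spatial.transform import Rotation as R
def wT(s,c):
    T=np.eye(4);T[:3,:3]=R.from_rotvec(s['orientation']).as_matrix();T[:3,3]=s['tool_pos'];return T@np.array(c['mount'])
E
python3 - <<'E'
from h import *
s,c=snap('wrist','w1.png');s2,c2=snap('side','d1.png')
print(s['t'],s['tool_pos'].round(4),s['orientation'].round(3),s['q'].round(2),s['force'].round(2),s['opening'])
M=R.from_rotvec(s['orientation']).as_matrix();print(M.round(3))
im=cv2.imread('pics/d1.png'); cv2.imwrite('pics/d1z.png',cv2.resize(im[140:290,260:460],None,fx=4,fy=4,interpolation=cv2.INTER_CUBIC))
E
```

```text
1.7167 [ 0.6114 -0.2999  0.2431] [-1.990e+00 -2.429e+00  1.000e-03] [-0.53  0.35  1.23 -0.    1.56 -0.73] [-0.01 -1.28 -0.23] 0.049904707518021
[[-0.197  0.98  -0.001]
 [ 0.98   0.197  0.   ]
 [ 0.001 -0.001 -1.   ]]
```

View pics/w1.png

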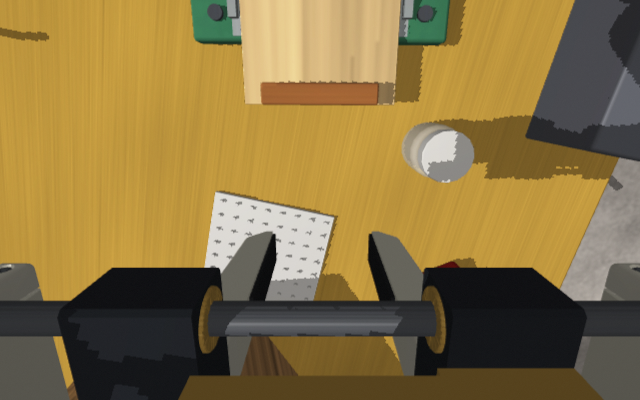

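View pics/d1.png

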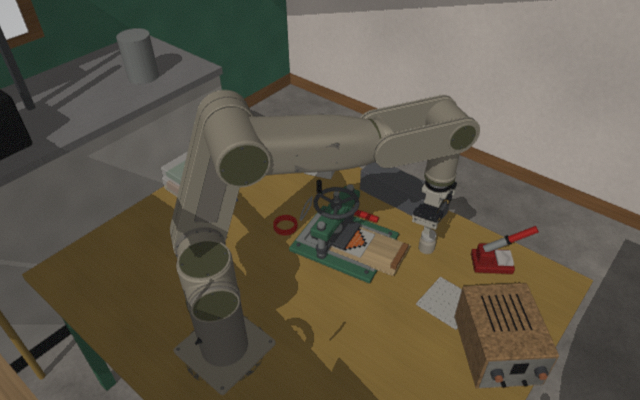

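Wrist view: the batten top is the brown strip from u 262 to 378, with its outer edge at v≈103. The jar at (440,150) is clear. The side view shows the wheel at (335,203) and the handle at (320,186). Next I'll compute the batten position and refine the wheel from both views.

Run:
```python
from h import *
s=robot.read_state();c=robot.read_camera('wrist');T=wT(s,c)
for u,v,z in [(261,104,.061),(378,104,.061),(245,104,.039),(395,104,.039)]: print(onz(c,u,v,z,T).round(4))
im=cv2.imread('pics/d1.png'); cv2.imwrite('pics/d1z.png',cv2.resize(im[165:285,285:425],None,fx=5,fy=5,interpolation=cv2.INTER_CUBIC))
```

```text
[ 0.5413 -0.2393  0.061 ]
[ 0.6491 -0.2177  0.061 ]
[ 0.5218 -0.2435  0.039 ]
[ 0.6694 -0.2139  0.039 ]
```

View pics/d1z.png

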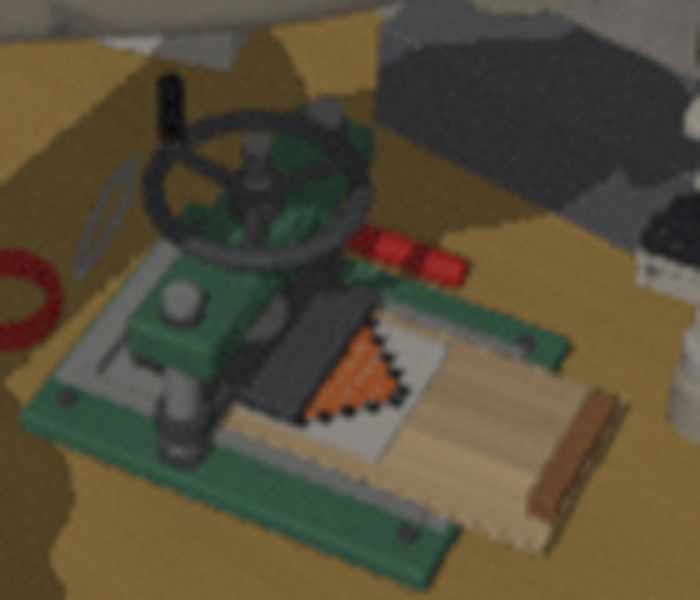

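Run:
```python
from h import *
a=robot.read_camera('scene');b=robot.read_camera('side')
def tri(p,q):
    A=[];B=[]
    for c,(u,v) in((a,p),(b,q)):
        o,d=ray(c,u,v);d/=np.linalg.norm(d);M=np.eye(3)-np.outer(d,d);A.append(M);B.append(M@o)
    return np.linalg.lstsq(np.vstack(A),np.hstack(B),rcond=None)[0].round(4)
S=lambda x,y:(200+x/4,160+y/4);D=lambda x,y:(285+x/5,165+y/5)
print('screw top',tri(S(398,122),D(258,137)));print('handle top',tri(S(482,55),D(169,82)));print('handle base',tri(S(480,105),D(173,132)))
for x,y in[(258,140)]: print(onz(b,*D(x,y),.233))
print(onz(b,*D(169,80),.253))
for n,x,y in[('nutNear',182,297),('nutFar',327,105)]: print(n,onz(b,*D(x,y),.18))
pts=[(145,190),(165,150),(210,118),(262,110),(320,123),(360,160),(370,195),(350,240),(300,265),(240,262),(185,240),(155,215)]
q=np.array([onz(b,*D(x,y),.189)[:2] for x,y in pts]);A=np.c_[2*q,np.ones(len(q))];r=np.linalg.lstsq(A,(q**2).sum(1),rcond=None)[0];print(r[:2],np.sqrt(r[2]+r[0]**2+r[1]**2))
```

```text
screw top [0.5492 0.0139 0.2318]
handle top [0.5427 0.0837 0.2459]
handle base [0.5446 0.0818 0.2012]
[0.545207   0.00930507 0.233     ]
[0.53732389 0.07813416 0.253     ]
nutNear [ 0.44244686 -0.01070739  0.18      ]
nutFar [0.6526488  0.03232237 0.18      ]
[0.54976812 0.01007962] 0.07567634316730833
```

Request:
drive_tool:
  increments:
    - [0.46,0,0,-7.04,0,0,0]
    - [0.46,0,0,-7.04,0,0,0]
    - [0.46,0,0,-7.04,0,0,0]
    - [0.46,0,0,-7.04,0,0,0]
    - [0.46,0,0,-7.04,0,0,0]
    - [0.46,-0.49,2.16,-7.04,0,0,0]
    - [0.46,-0.49,2.16,-7.04,0,0,0]
    - [0.46,-0.49,2.16,-7.04,0,0,0]
    - [0.46,-0.49,2.16,-7.04,0,0,0]

```text
t: 2.72
tool_pos: [0.6005, -0.2461, 0.07]
orientation: [1.988, 2.429, 0.001]
force: [0.4, -0.0, 0.2]
opening: 0.05
```

Run:
```python
from h import *
s,c=snap('wrist','w2.png');print(s['tool_pos'].round(4),s['force'].round(2),(np.array([.5955,-.2287])-s['tool_pos'][:2])@[-.197,.98])
```

```text
[ 0.6005 -0.2461  0.07  ] [ 0.41 -0.03  0.18] 0.018076931500509014
```

View pics/w2.png

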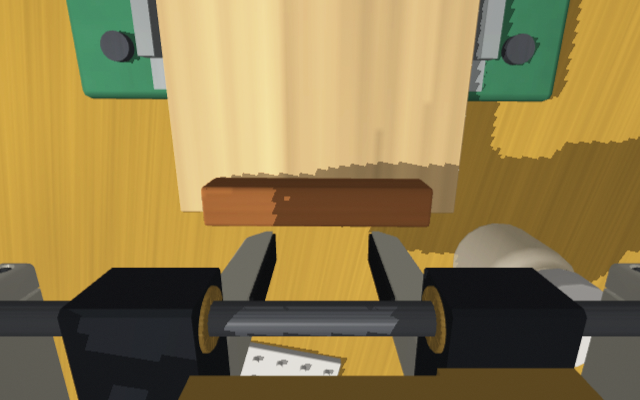

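The fingertips face the batten centrally with about a 10 mm gap. Pushing now.

Request:
drive_tool:
  increments:
    - [0.46,-0.04,0.2,0,0,0,0]
    - [0.46,-0.08,0.4,0,0,0,0]
    - [0.46,-0.12,0.6,0,0,0,0]
    - [0.46,-0.16,0.8,0,0,0,0]
    - [0.46,-0.2,1.0,0,0,0,0]
    - [0.46,-0.24,1.2,0,0,0,0]
    - [0.46,-0.28,1.4,0,0,0,0]
    - [0.46,-0.32,1.6,0,0,0,0]
    - [0.46,-0.36,1.8,0,0,0,0]
    - [0.46,-0.4,2.0,0,0,0,0]
    - [0.46,-0.44,2.2,0,0,0,0]
    - [0.46,-0.48,2.4,0,0,0,0]
    - [0.46,-0.51,2.55,0,0,0,0]
    - [0.46,-0.51,2.55,0,0,0,0]

```text
t: 3.93
tool_pos: [0.5865, -0.1809, 0.0673]
orientation: [-1.989, -2.43, -0.0]
force: [0.2, 1.0, -0.1]
opening: 0.0502
```

Run:
```python
from h import *
s,c=snap('wrist','w3.png');print(s['tool_pos'].round(4),s['force'].round(2),(s['tool_pos'][:2]-[.549,.0135])@[-.197,.98])
```

```text
[ 0.5865 -0.1809  0.0673] [ 0.2   1.   -0.07] -0.19793242622708068
```

View pics/w3.png

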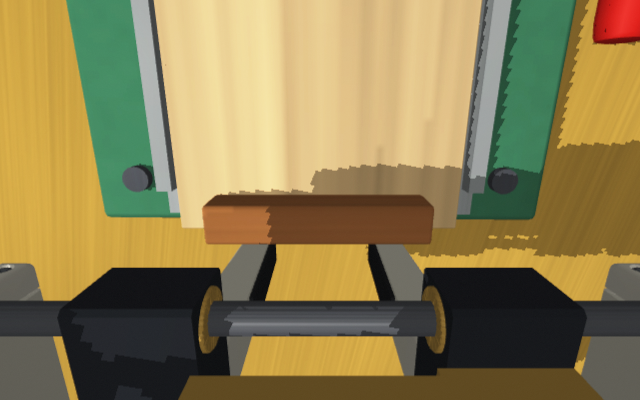

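Request:
drive_tool:
  increments:
    - [0.46,-0.01,0.06,0,0,0,0]
    - [0.46,-0.02,0.12,0,0,0,0]
    - [0.46,-0.04,0.18,0,0,0,0]
    - [0.46,-0.05,0.24,0,0,0,0]
    - [0.46,-0.05,0.24,0,0,0,0]

```text
t: 4.4
tool_pos: [0.5854, -0.1758, 0.0673]
orientation: [-1.99, -2.43, -0.0]
force: [0.4, 0.2, -0.5]
opening: 0.0501
```

Request:
drive_tool:
  increments:
    - [0.46,-0.01,0.04,0,0,0,0]
    - [0.46,-0.016,0.08,0,0,0,0]
    - [0.46,-0.016,0.08,0,0,0,0]

```text
t: 4.65
tool_pos: [0.5853, -0.1755, 0.0679]
orientation: [1.99, 2.429, -0.002]
force: [0.1, -6.8, -1.3]
opening: 0.0502
```

Run:
```python
from h import *
s,c=snap('wrist','w4.png');print(s['tool_pos'].round(4),s['force'].round(2),(s['tool_pos'][:2]-[.549,.0135])@[-.197,.98])
```

```text
[ 0.5853 -0.1755  0.0679] [ 0.1  -6.78 -1.25] -0.1923417544884577
```

View pics/w4.png

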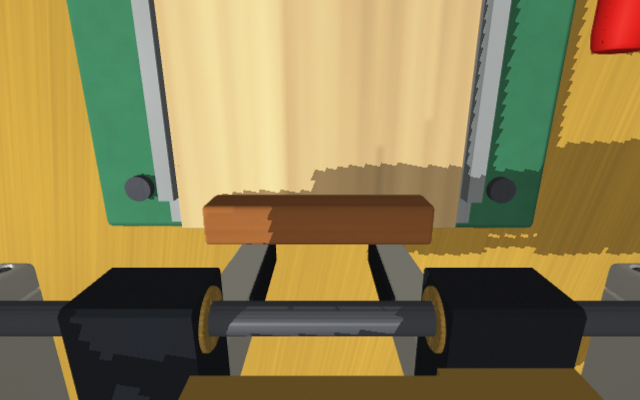

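Request:
drive_tool:
  increments:
    - [0.46,-0.01,0.05,0,0,0,0]
    - [0.46,-0.02,0.1,0,0,0,0]
    - [0.46,-0.02,0.1,0,0,0,0]
    - [0.46,-0.02,0.1,0,0,0,0]

```text
t: 5.03
tool_pos: [0.5851, -0.1753, 0.0686]
orientation: [1.989, 2.426, -0.005]
force: [0.2, -14.9, -0.0]
opening: 0.0502
```

Run:
```python
from h import *
s,c=snap('wrist','w5.png');print(s['tool_pos'].round(4),s['force'].round(2),(s['tool_pos'][:2]-[.549,.0135])@[-.197,.98])
T=wT(s,c)
for u,v,z in[(182,228,.039),(456,228,.039),(182,228,.03),(110,222,.03),(530,224,.03),(110,222,.02)]: p=onz(c,u,v,z,T);print(p.round(4),(p[:2]-[.549,.0135])@[-.197,.98])
```

```text
[ 0.5851 -0.1753  0.0686] [  0.19 -14.89  -0.03] -0.1921054972883577
[ 0.509  -0.1802  0.039 ] -0.18193836982053263
[ 0.656  -0.1507  0.039 ] -0.18196749385331173
[ 0.5057 -0.1846  0.03  ] -0.18558921687283159
[ 0.4648 -0.189   0.03  ] -0.1818843580836448
[ 0.7014 -0.1428  0.03  ] -0.18316330433029981
[ 0.4589 -0.1941  0.02  ] -0.1857332244213782
```

The force reached 15 N with only 0.2 mm of movement, and the board's end is at -185 mm, so it is home. I'll back off, rise, and view it.

Request:
drive_tool:
  increments:
    - [0.46,0.2,-1.0,0,0,0,0]
    - [0.46,0.47,-2.4,0,0,0,0]
    - [0.46,0.47,-2.4,0,0,0,0]
    - [0.46,0.47,-2.4,9.7,0,0,0]
    - [1,0.47,-2.4,9.7,0,0,0]
    - [1,0.47,-2.4,9.7,0,0,0]
    - [1,0.47,-2.4,9.7,0,0,0]
    - [1,0.47,-2.4,9.7,0,0,0]
    - [1,0.47,-2.4,9.7,0,0,0]
    - [1,0.47,-2.4,9.7,0,0,0]

```text
t: 5.92
tool_pos: [0.5991, -0.2325, 0.3208]
orientation: [1.982, 2.42, 0.006]
force: [1.5, 0.2, 1.7]
opening: 0.0145
```

Run:
```python
from h import *
s,c=snap('side','d2.png');print(s['t'],s['tool_pos'].round(4),s['q'].round(2),s['force'].round(2),s['opening'])
im=cv2.imread('pics/d2.png'); cv2.imwrite('pics/d2z.png',cv2.resize(im[165:285,285:425],None,fx=5,fy=5,interpolation=cv2.INTER_CUBIC))
snap('wrist','w6.png')
```

```text
5.9167 [ 0.5991 -0.2325  0.3208] [-0.45  0.22  1.25  0.    1.66 -0.65] [1.53 0.22 1.75] 0.014519374537937852
```

View pics/d2z.png

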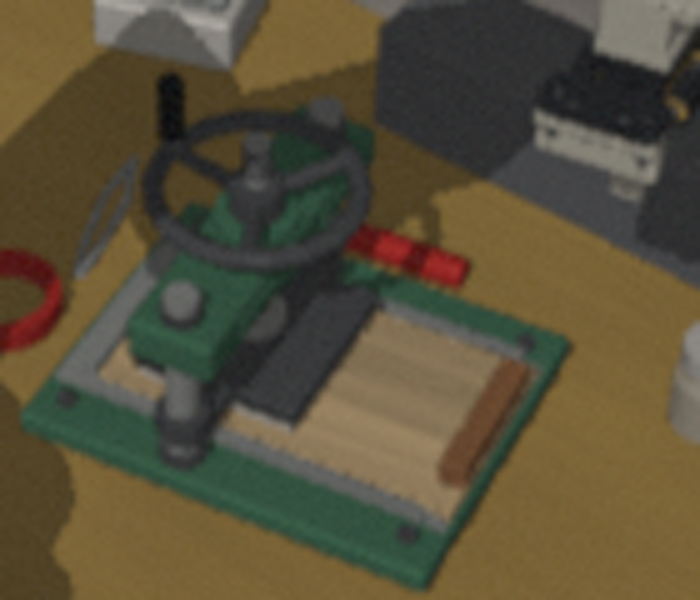

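View pics/w6.png

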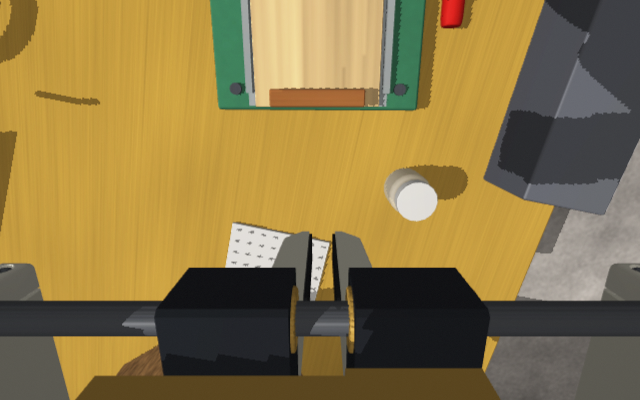

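Side view: the board is in, its rear edge touches the back-stop bar, and the batten is just inside the bed end. Next I'll swing above the wheel with the jaws turned.

Request:
drive_tool:
  increments:
    - [1,-3.8,11.5,0.4,0,0,-1.69]
    - [1,-3.8,11.5,0.4,0,0,-1.69]
    - [1,-3.8,11.5,0.4,0,0,-1.69]
    - [1,-3.8,11.5,0.4,0,0,-1.69]
    - [1,-3.8,11.5,0.4,0,0,-1.69]
    - [1,-3.8,11.5,0.4,0,0,-1.69]
    - [1,-3.8,11.5,0.4,0,0,-1.69]
    - [1,-3.8,11.5,0.4,0,0,-1.69]
    - [1,-3.8,11.5,0.4,0,0,-1.69]
    - [1,-3.8,11.5,0.4,0,0,-1.69]
    - [1,-3.8,11.5,0.4,0,0,-1.69]
    - [1,-3.8,11.5,0.4,0,0,-1.69]
    - [1,-3.8,11.5,0.4,0,0,-1.69]
    - [1,-3.8,11.5,0.4,0,0,-1.69]
    - [1,-3.8,11.5,0.4,0,0,-1.69]
    - [1,-3.8,11.5,0.4,0,0,-1.69]

```text
t: 7.35
tool_pos: [0.5008, 0.0559, 0.3183]
orientation: [-3.139, -0.129, 0.005]
force: [0.1, -0.2, -0.4]
opening: 0.0007
```

Run:
```python
from h import *
s,c=snap('wrist','w7.png');print(s['t'],s['tool_pos'].round(4),s['orientation'].round(3),s['q'].round(2),s['force'].round(2),s['opening'])
np.savez('w7.npz',T=wT(s,c)); print(R.from_rotvec(s['orientation']).as_matrix().round(3))
```

```text
7.35 [0.5008 0.0559 0.3183] [-3.139 -0.129  0.005] [ 0.01 -0.15  1.63  0.    1.66  1.5 ] [ 0.15 -0.25 -0.36] 0.0007281598801511618
[[ 0.997  0.082 -0.003]
 [ 0.082 -0.997  0.   ]
 [-0.003 -0.    -1.   ]]
```

View pics/w7.png

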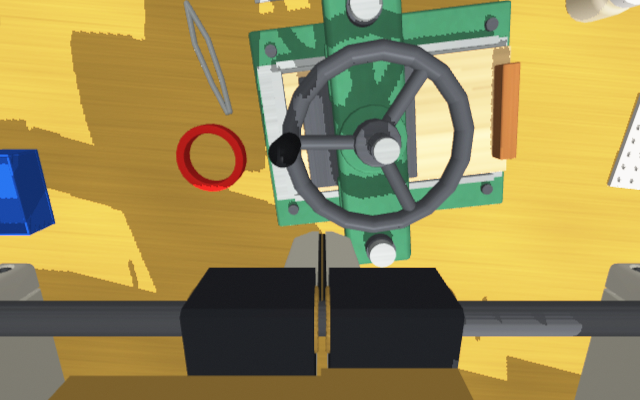

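```bash
cat > meas.py <<'E'
from h import *
import sys
def meas(img,c,T):
    im=cv2.imread(img); g=im.max(2)
    m=(g<45).astype(np.uint8); n,l,st,ce=cv2.connectedComponentsWithStats(m)
    for i in range(1,n):
        if 100<st[i,4]<3000 and st[i,1]<230 and not (l[300:]==i).any(): 
            ys,xs=np.where(l==i); print('dark',st[i],ce[i].round(1), onz(c,*ce[i],.2265,T).round(4))
if __name__=='__main__':
    c=robot.read_camera('wrist');T=np.load('w7.npz')['T'];meas('pics/w7.png',c,T)
    pts=[(379,40),(430,57),(473,135),(460,185),(425,218),(377,230),(330,214),(302,185),(310,75),(340,50)]
    q=np.array([onz(c,x,y,.189,T)[:2] for x,y in pts]);A=np.c_[2*q,np.ones(len(q))];r=np.linalg.lstsq(A,(q**2).sum(1),rcond=None)[0];print(r[:2],np.sqrt(r[2]+r[0]**2+r[1]**2))
    print('screw',onz(c,386,151,.233,T)); 
    print('htop',onz(c,280,153,.253,T),'hbase',onz(c,292,146,.2,T),'spoke', onz(c,305,142.5,.192,T),onz(c,352,143,.192,T))
E
python3 meas.py
```

```text
dark [269 132  32  35 799] [284.8 149.5] [0.542  0.0863 0.2265]
[0.54819086 0.01290513] 0.07522274363378693
screw [0.54773801 0.01700671 0.233     ]
htop [0.54385056 0.08654847 0.253     ] hbase [0.54101474 0.0834838  0.2       ] spoke [0.54348162 0.07392289 0.192     ] [0.54617724 0.03649228 0.192     ]
```

Wrist view, from above: the wheel centre is at about (380,140), the handle at (285,150) and its spoke at φ≈94.4°. I'll lower the closed fingers behind the handle, on the robot side at −x.

Request:
drive_tool:
  increments:
    - [1,0,0.36,0,0,0,0]
    - [1,0,0.36,-1.2,0,0,0]
    - [1,0,0.36,-2.4,0,0,0]
    - [1,0,0.36,-3.1,0,0,0]
    - [1,0,0.36,-3.1,0,0,0]
    - [1,0,0.36,-3.1,0,0,0]

```text
t: 7.95
tool_pos: [0.5008, 0.0652, 0.2419]
orientation: [-3.139, -0.126, 0.004]
force: [0.4, 0.4, 0.7]
opening: 0.0003
```

```bash
cat > arc.py <<'E'
from h import *
import sys
C=np.array([.5485,.0138])
def arc(a,b,n,z=.240,rad=.070):
    s=robot.read_state();p=s['tool_pos'];print(s['t'],p.round(4),s['force'].round(1),'finger ang',np.degrees(np.arctan2(*(p[:2]-C)[::-1])).round(1),np.linalg.norm(p[:2]-C).round(4))
    for t in np.radians(np.linspace(a,b,n)): print([1]+[float(x) for x in ((C+rad*np.array([np.cos(t),np.sin(t)])-p[:2])/.025).round(2)]+[float(round((z-p[2])/.025,2)),0,0,0],end=', ')
    print()
arc(float(sys.argv[1]),float(sys.argv[2]),20)
E
python3 arc.py 127 13
python3 -c "
from h import *
snap('wrist','w8.png')"
```

```text
7.95 [0.5008 0.0652 0.2419] [0.4 0.4 0.7] finger ang 132.9 0.0702
[1, 0.22, 0.18, -0.08, 0, 0, 0], [1, 0.47, 0.34, -0.08, 0, 0, 0], [1, 0.73, 0.48, -0.08, 0, 0, 0], [1, 1.0, 0.59, -0.08, 0, 0, 0], [1, 1.28, 0.67, -0.08, 0, 0, 0], [1, 1.57, 0.72, -0.08, 0, 0, 0], [1, 1.86, 0.74, -0.08, 0, 0, 0], [1, 2.15, 0.73, -0.08, 0, 0, 0], [1, 2.44, 0.69, -0.08, 0, 0, 0], [1, 2.73, 0.62, -0.08, 0, 0, 0], [1, 3.0, 0.52, -0.08, 0, 0, 0], [1, 3.27, 0.39, -0.08, 0, 0, 0], [1, 3.52, 0.24, -0.08, 0, 0, 0], [1, 3.75, 0.06, -0.08, 0, 0, 0], [1, 3.96, -0.15, -0.08, 0, 0, 0], [1, 4.15, -0.37, -0.08, 0, 0, 0], [1, 4.31, -0.62, -0.08, 0, 0, 0], [1, 4.45, -0.87, -0.08, 0, 0, 0], [1, 4.56, -1.15, -0.08, 0, 0, 0], [1, 4.64, -1.43, -0.08, 0, 0, 0],
```

View pics/w8.png

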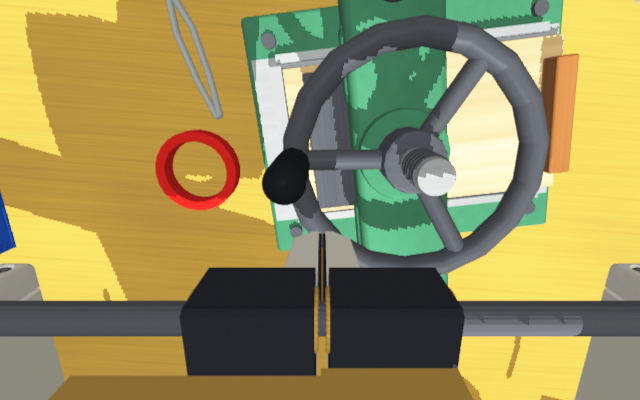

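The fingers are behind the handle, which is seen at (287,178). I'll push the first part of the arc.

Request:
drive_tool:
  increments:
    - [1,0.22,0.18,-0.08,0,0,0]
    - [1,0.47,0.34,-0.08,0,0,0]
    - [1,0.73,0.48,-0.08,0,0,0]
    - [1,1.0,0.59,-0.08,0,0,0]
    - [1,1.28,0.67,-0.08,0,0,0]
    - [1,1.57,0.72,-0.08,0,0,0]
    - [1,1.86,0.74,-0.08,0,0,0]
    - [1,2.15,0.73,-0.08,0,0,0]
    - [1,2.44,0.69,-0.08,0,0,0]
    - [1,2.73,0.62,-0.08,0,0,0]
    - [1,3.0,0.52,-0.08,0,0,0]
    - [1,3.0,0.52,-0.08,0,0,0]

```text
t: 9.0
tool_pos: [0.5779, 0.0771, 0.2404]
orientation: [3.139, 0.123, 0.001]
force: [1.5, 0.6, 0.1]
opening: 0.0006
```

```bash
python3 arc.py 61 -53
python3 -c "
from h import *
snap('wrist','w9.png')"
```

```text
9.0 [0.5779 0.0771 0.2404] [1.5 0.6 0.1] finger ang 65.1 0.0698
[1, 0.18, -0.08, -0.02, 0, 0, 0], [1, 0.43, -0.24, -0.02, 0, 0, 0], [1, 0.66, -0.42, -0.02, 0, 0, 0], [1, 0.87, -0.62, -0.02, 0, 0, 0], [1, 1.06, -0.85, -0.02, 0, 0, 0], [1, 1.23, -1.09, -0.02, 0, 0, 0], [1, 1.36, -1.35, -0.02, 0, 0, 0], [1, 1.47, -1.62, -0.02, 0, 0, 0], [1, 1.55, -1.9, -0.02, 0, 0, 0], [1, 1.6, -2.19, -0.02, 0, 0, 0], [1, 1.63, -2.48, -0.02, 0, 0, 0], [1, 1.61, -2.78, -0.02, 0, 0, 0], [1, 1.57, -3.07, -0.02, 0, 0, 0], [1, 1.5, -3.35, -0.02, 0, 0, 0], [1, 1.4, -3.63, -0.02, 0, 0, 0], [1, 1.27, -3.89, -0.02, 0, 0, 0], [1, 1.12, -4.14, -0.02, 0, 0, 0], [1, 0.94, -4.37, -0.02, 0, 0, 0], [1, 0.74, -4.58, -0.02, 0, 0, 0], [1, 0.51, -4.77, -0.02, 0, 0, 0],
```

View pics/w9.png

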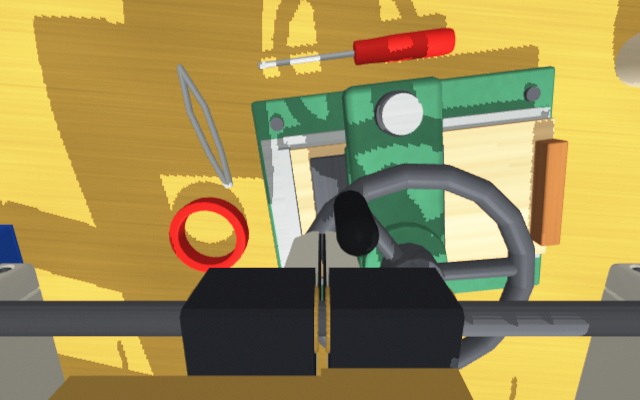

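The handle has moved with the fingers (now at about (355,225)). Continuing.

Request:
drive_tool:
  increments:
    - [1,0.18,-0.08,-0.02,0,0,0]
    - [1,0.43,-0.24,-0.02,0,0,0]
    - [1,0.66,-0.42,-0.02,0,0,0]
    - [1,0.87,-0.62,-0.02,0,0,0]
    - [1,1.06,-0.85,-0.02,0,0,0]
    - [1,1.23,-1.09,-0.02,0,0,0]
    - [1,1.36,-1.35,-0.02,0,0,0]
    - [1,1.47,-1.62,-0.02,0,0,0]
    - [1,1.55,-1.9,-0.02,0,0,0]
    - [1,1.6,-2.19,-0.02,0,0,0]
    - [1,1.63,-2.48,-0.02,0,0,0]
    - [1,1.61,-2.78,-0.02,0,0,0]
    - [1,1.57,-3.07,-0.02,0,0,0]
    - [1,1.5,-3.35,-0.02,0,0,0]
    - [1,1.4,-3.63,-0.02,0,0,0]
    - [1,1.27,-3.89,-0.02,0,0,0]
    - [1,1.12,-4.14,-0.02,0,0,0]
    - [1,0.94,-4.37,-0.02,0,0,0]
    - [1,0.74,-4.58,-0.02,0,0,0]
    - [1,0.51,-4.77,-0.02,0,0,0]

```text
t: 10.72
tool_pos: [0.5889, -0.0422, 0.2404]
orientation: [3.139, 0.123, 0.001]
force: [2.5, 1.0, -1.5]
opening: 0.0006
```

```bash
python3 arc.py -59 -173
python3 -c "
from h import *
snap('side','d3.png')
im=cv2.imread('pics/d3.png'); cv2.imwrite('pics/d3z.png',cv2.resize(im[120:285,260:460],None,fx=3.5,fy=3.5,interpolation=cv2.INTER_CUBIC))"
```

```text
10.7167 [ 0.5889 -0.0422  0.2404] [ 2.5  1.  -1.5] finger ang -54.2 0.0691
[1, -0.17, -0.16, -0.01, 0, 0, 0], [1, -0.43, -0.3, -0.01, 0, 0, 0], [1, -0.7, -0.41, -0.01, 0, 0, 0], [1, -0.99, -0.49, -0.01, 0, 0, 0], [1, -1.27, -0.54, -0.01, 0, 0, 0], [1, -1.57, -0.56, -0.01, 0, 0, 0], [1, -1.86, -0.55, -0.01, 0, 0, 0], [1, -2.15, -0.51, -0.01, 0, 0, 0], [1, -2.43, -0.44, -0.01, 0, 0, 0], [1, -2.71, -0.34, -0.01, 0, 0, 0], [1, -2.97, -0.21, -0.01, 0, 0, 0], [1, -3.22, -0.05, -0.01, 0, 0, 0], [1, -3.45, 0.13, -0.01, 0, 0, 0], [1, -3.66, 0.33, -0.01, 0, 0, 0], [1, -3.85, 0.55, -0.01, 0, 0, 0], [1, -4.02, 0.8, -0.01, 0, 0, 0], [1, -4.15, 1.06, -0.01, 0, 0, 0], [1, -4.26, 1.33, -0.01, 0, 0, 0], [1, -4.34, 1.61, -0.01, 0, 0, 0], [1, -4.4, 1.9, -0.01, 0, 0, 0],
```

View pics/d3z.png

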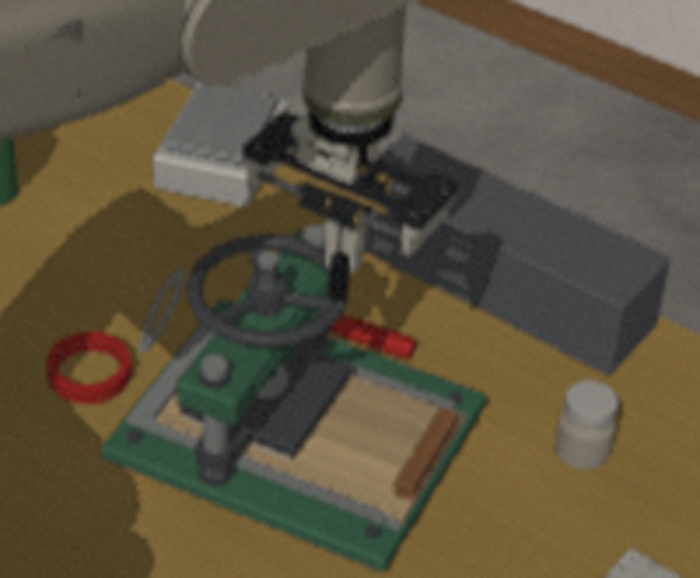

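The handle is at the loading side and still being pushed (crop pixel (338,275)). The next arc follows.

Request:
drive_tool:
  increments:
    - [1,-0.17,-0.16,-0.01,0,0,0]
    - [1,-0.43,-0.3,-0.01,0,0,0]
    - [1,-0.7,-0.41,-0.01,0,0,0]
    - [1,-0.99,-0.49,-0.01,0,0,0]
    - [1,-1.27,-0.54,-0.01,0,0,0]
    - [1,-1.57,-0.56,-0.01,0,0,0]
    - [1,-1.86,-0.55,-0.01,0,0,0]
    - [1,-2.15,-0.51,-0.01,0,0,0]
    - [1,-2.43,-0.44,-0.01,0,0,0]
    - [1,-2.71,-0.34,-0.01,0,0,0]
    - [1,-2.97,-0.21,-0.01,0,0,0]
    - [1,-3.22,-0.05,-0.01,0,0,0]
    - [1,-3.45,0.13,-0.01,0,0,0]
    - [1,-3.66,0.33,-0.01,0,0,0]
    - [1,-3.85,0.55,-0.01,0,0,0]
    - [1,-4.02,0.8,-0.01,0,0,0]
    - [1,-4.15,1.06,-0.01,0,0,0]
    - [1,-4.26,1.33,-0.01,0,0,0]
    - [1,-4.34,1.61,-0.01,0,0,0]
    - [1,-4.4,1.9,-0.01,0,0,0]

```text
t: 12.43
tool_pos: [0.4788, 0.0067, 0.2395]
orientation: [3.139, 0.124, -0.001]
force: [0.8, -2.9, 0.4]
opening: 0.0005
```

```bash
python3 arc.py -179 -236
python3 -c "
from h import *
snap('wrist','w10.png')"
```

```text
12.4333 [0.4788 0.0067 0.2395] [ 0.8 -2.9  0.4] finger ang -174.2 0.0701
[1, -0.01, 0.24, 0.02, 0, 0, 0], [1, -0.01, 0.38, 0.02, 0, 0, 0], [1, 0.0, 0.53, 0.02, 0, 0, 0], [1, 0.02, 0.67, 0.02, 0, 0, 0], [1, 0.04, 0.82, 0.02, 0, 0, 0], [1, 0.07, 0.96, 0.02, 0, 0, 0], [1, 0.11, 1.1, 0.02, 0, 0, 0], [1, 0.16, 1.24, 0.02, 0, 0, 0], [1, 0.21, 1.38, 0.02, 0, 0, 0], [1, 0.27, 1.51, 0.02, 0, 0, 0], [1, 0.34, 1.64, 0.02, 0, 0, 0], [1, 0.42, 1.77, 0.02, 0, 0, 0], [1, 0.5, 1.89, 0.02, 0, 0, 0], [1, 0.58, 2.01, 0.02, 0, 0, 0], [1, 0.68, 2.12, 0.02, 0, 0, 0], [1, 0.78, 2.23, 0.02, 0, 0, 0], [1, 0.88, 2.33, 0.02, 0, 0, 0], [1, 0.99, 2.43, 0.02, 0, 0, 0], [1, 1.1, 2.52, 0.02, 0, 0, 0], [1, 1.22, 2.61, 0.02, 0, 0, 0],
```

View pics/w10.png

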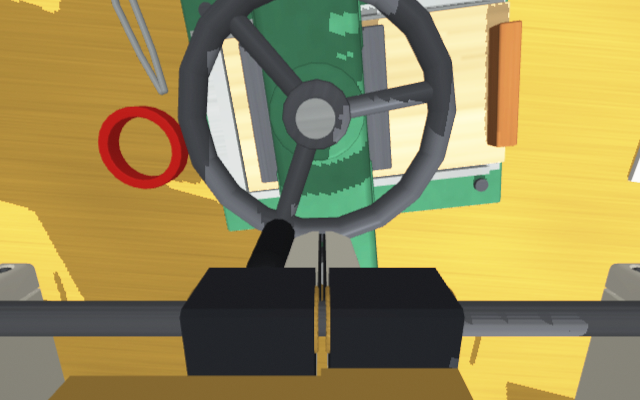

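Request:
drive_tool:
  increments:
    - [1,-0.01,0.24,0.02,0,0,0]
    - [1,-0.01,0.38,0.02,0,0,0]
    - [1,0.0,0.53,0.02,0,0,0]
    - [1,0.02,0.67,0.02,0,0,0]
    - [1,0.04,0.82,0.02,0,0,0]
    - [1,0.07,0.96,0.02,0,0,0]
    - [1,0.11,1.1,0.02,0,0,0]
    - [1,0.16,1.24,0.02,0,0,0]
    - [1,0.21,1.38,0.02,0,0,0]
    - [1,0.27,1.51,0.02,0,0,0]
    - [1,0.34,1.64,0.02,0,0,0]
    - [1,0.42,1.77,0.02,0,0,0]
    - [1,0.5,1.89,0.02,0,0,0]
    - [1,0.58,2.01,0.02,0,0,0]
    - [1,0.68,2.12,0.02,0,0,0]
    - [1,0.78,2.23,0.02,0,0,0]
    - [1,0.88,2.33,0.02,0,0,0]
    - [1,0.99,2.43,0.02,0,0,0]
    - [1,1.1,2.52,0.02,0,0,0]
    - [1,1.1,2.52,0.02,0,0,0]

```text
t: 14.15
tool_pos: [0.5074, 0.0695, 0.2404]
orientation: [-3.139, -0.124, -0.001]
force: [-0.4, 0.5, -0.9]
opening: 0.0006
```

```bash
cat > vm.py <<'E'
from h import *
import sys
s,c=snap('wrist',sys.argv[1]);T=wT(s,c);np.savez(sys.argv[1].split('.')[0]+'.npz',T=T)
print(s['t'],s['tool_pos'].round(4),s['force'].round(1))
C=np.array([.5485,.0138])
for a in(80,94.4,100,105,110):
    r=np.radians(a);d=np.array([np.cos(r),np.sin(r)])
    print(a,proj(c,[*(C+.07*d),.2],T).round(0),proj(c,[*(C+.07*d),.253],T).round(0),'spoke mid',proj(c,[*(C+.04*d),.189],T).round(0))
E
python3 vm.py w11.png
```

```text
14.15 [0.5074 0.0695 0.2404] [-0.4  0.5 -0.9]
80 [307. 145.] [302. 163.] spoke mid [358. 155.]
94.4 [304. 176.] [297. 205.] spoke mid [356. 172.]
100 [304. 188.] [298. 221.] spoke mid [356. 178.]
105 [306. 198.] [300. 235.] spoke mid [356. 184.]
110 [308. 208.] [304. 248.] spoke mid [357. 190.]
```

View pics/w11.png

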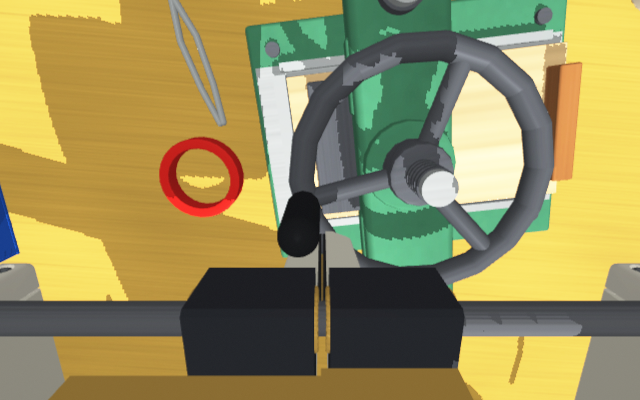

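The handle is about 11° short of its start angle. I'll creep up on it.

Request:
drive_tool:
  increments:
    - [1,0.1,0.08,0,0,0,0]
    - [1,0.2,0.16,0,0,0,0]
    - [1,0.3,0.23,0,0,0,0]
    - [1,0.4,0.3,0,0,0,0]
    - [1,0.5,0.36,0,0,0,0]
    - [1,0.6,0.41,0,0,0,0]
    - [1,0.64,0.42,0,0,0,0]
    - [1,0.64,0.42,0,0,0,0]

```text
t: 14.87
tool_pos: [0.5232, 0.0797, 0.2405]
orientation: [-3.139, -0.124, -0.001]
force: [-0.7, -0.2, 0.7]
opening: 0.0005
```

```bash
python3 vm.py w12.png
```

```text
14.8667 [0.5232 0.0797 0.2405] [-0.7 -0.2  0.7]
80 [324. 175.] [324. 203.] spoke mid [372. 183.]
94.4 [320. 204.] [319. 243.] spoke mid [369. 199.]
100 [320. 216.] [320. 258.] spoke mid [370. 205.]
105 [322. 225.] [322. 271.] spoke mid [370. 210.]
110 [324. 235.] [325. 283.] spoke mid [371. 216.]
```

View pics/w12.png

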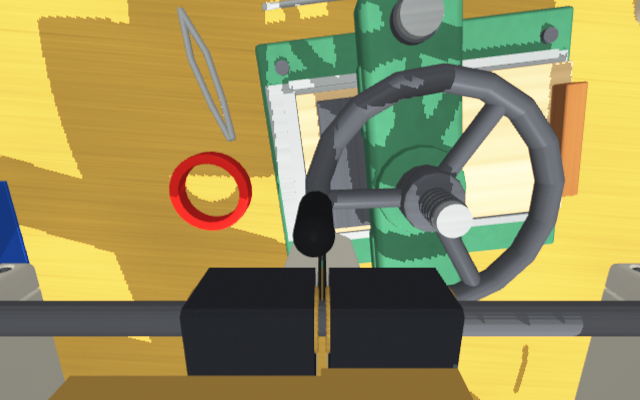

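The handle appears to be back at its start angle (the spoke matches the 94.4° prediction). I'll back straight off, rise and return to the same viewpoint as the first picture to compare.

Request:
drive_tool:
  increments:
    - [1,-0.4,0,0,0,0,0]
    - [1,-1.6,0,0,0,0,0]
    - [1,-1.6,0,0,0,0,0]
    - [1,-1.6,0,3.1,0,0,0]
    - [1,-1.6,0,3.1,0,0,0]
    - [1,-1.6,0,3.1,0,0,0]
    - [1,-0.9,-0.95,3.1,0,0,0]
    - [1,-0.9,-0.95,3.1,0,0,0]
    - [1,-0.9,-0.95,3.1,0,0,0]
    - [1,-0.9,-0.95,3.1,0,0,0]

```text
t: 15.75
tool_pos: [0.5003, 0.0558, 0.3175]
orientation: [-3.139, -0.123, 0.0]
force: [-0.2, 0.0, 0.0]
opening: 0.0006
```

```bash
python3 vm.py w13.png
python3 - <<'E'
from h import *
import meas
c=robot.read_camera('wrist')
for n in('w7','w13'):
    T=np.load(n+'.npz')['T'];meas.meas(f'pics/{n}.png',c,T);print(T[:3,3].round(4))
a=cv2.imread('pics/w7.png');b=cv2.imread('pics/w13.png');k=(slice(0,260),slice(240,520))
cv2.imwrite('pics/cmp.png',cv2.resize(np.hstack([a[k],b[k]]),None,fx=1.42,fy=2*.71))
E
```

```text
15.75 [0.5003 0.0558 0.3175] [-0.2  0.   0. ]
80 [294. 120.] [287. 126.] spoke mid [332. 129.]
94.4 [292. 143.] [284. 154.] spoke mid [330. 142.]
100 [292. 152.] [285. 165.] spoke mid [330. 146.]
105 [293. 160.] [287. 175.] spoke mid [331. 151.]
110 [295. 167.] [289. 184.] spoke mid [332. 155.]
dark [269 132  32  35 799] [284.8 149.5] [0.542  0.0863 0.2265]
[0.579  0.0634 0.4584]
dark [268 133  32  35 799] [284.3 149.9] [0.5417 0.0863 0.2265]
[0.5782 0.063  0.4577]
```

View pics/cmp.png

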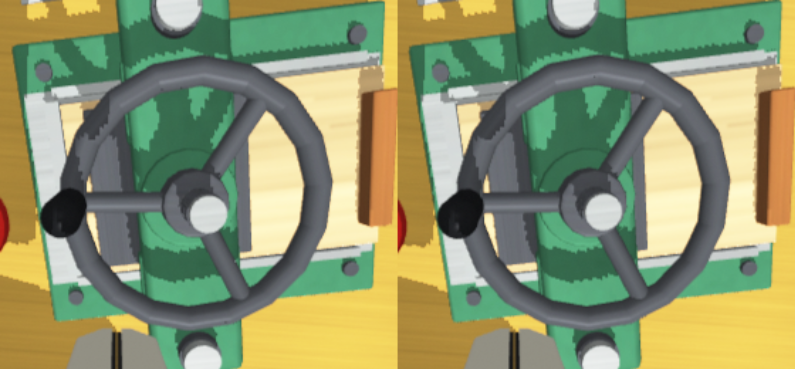

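The handle sits within about 0.3 mm (0.25°) of where it began. I'll raise the arm clear and do a last check.

Request:
drive_tool:
  increments:
    - [1,0,0,2.5,0,0,0]
    - [1,0,0,2.5,0,0,0]
    - [1,-2.0,0,3.5,0,0,0]
    - [1,-2.0,0,3.5,0,0,0]
    - [1,-2.0,0,3.5,0,0,0]
    - [1,-2.0,0,3.5,0,0,0]
    - [1,-2.0,0,3.5,0,0,0]

```text
t: 16.43
tool_pos: [0.4505, 0.056, 0.4045]
orientation: [-3.139, -0.124, 0.001]
force: [0.5, 0.1, -0.1]
opening: 0.0003
```

Run:
```python
from h import *
s,_=snap('scene','s9.png');snap('side','d9.png');print(s['t'],s['tool_pos'],s['dq'].round(3))
k=lambda f:cv2.resize(cv2.imread('pics/'+f)[160:320,200:400],(400,320),interpolation=cv2.INTER_CUBIC)
k2=lambda f:cv2.resize(cv2.imread('pics/'+f)[165:285,285:425],(400,280),interpolation=cv2.INTER_CUBIC)
cv2.imwrite('pics/fin.png',np.vstack([np.hstack([k('s2.png'),k('s9.png')]),np.hstack([k2('d2.png'),k2('d9.png')])]))
```

```text
16.4333 [0.45047223 0.05602037 0.40452854] [-0.004  0.018  0.003  0.     0.003 -0.   ]
```

View pics/fin.png

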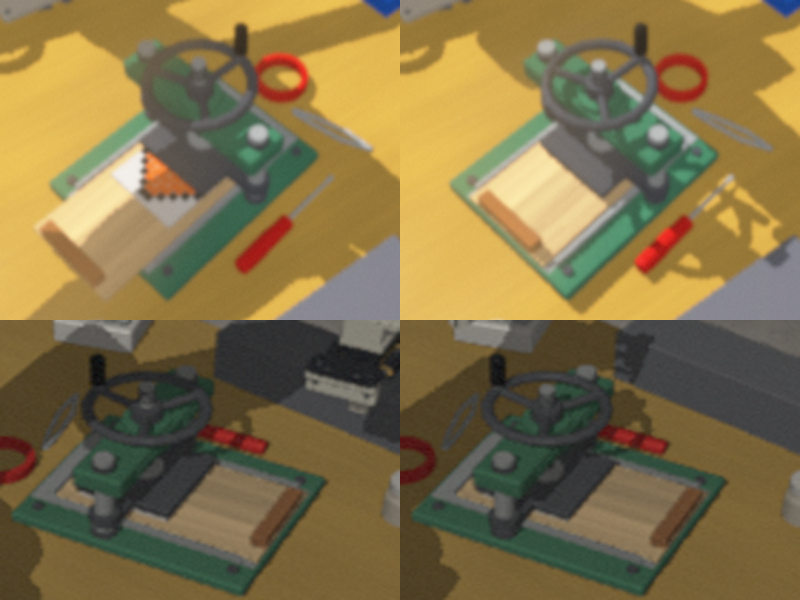

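View pics/s9.png

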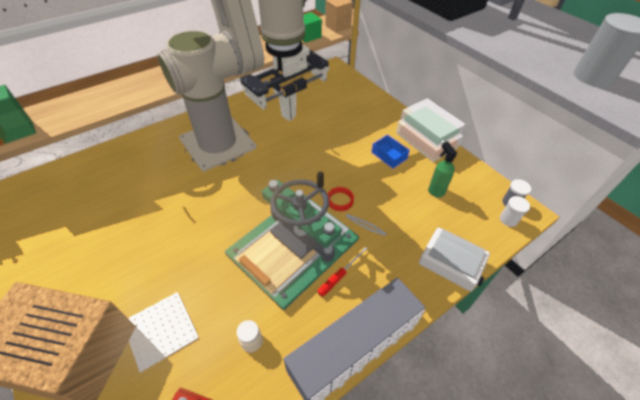

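The final views show the board home, the screw and platen lowered, the handle at its starting place, the bystanders unmoved and the arm clear.

```bash
python3 -c "
from plant import robot
print(robot.close_job())"
```

```text
the job is handed in; nothing more can be done
None
```

The press is closed: the board is home against the back stop, and the wheel has been pushed one full turn clockwise. I handed the job in at about 16.5 s of the 66 s allowed.

- **Board:** I pushed the front batten with two fingertips until the force rose to about 15 N with only 0.2 mm more movement. The batten face then measured about 185 mm from the screw axis, which is the home position, and the side view showed the rear edge at the back stop.
- **Wheel:** I pushed the handle once round with the closed fingers, with pushing forces of about 3 N at each check. Wrist pictures from nearly the same viewpoint before and after put the handle within about 0.3 mm (0.25°) of where it began.
- **Pad:** In the side view the screw and platen look lower than before the turn. I couldn't measure directly how far the pad is squeezed onto the panel.
- **Surroundings:** In the last pictures the things nearby look unmoved, and the arm is above and clear of everything.
- **Disagreement:** When I crept up on the final angle, the handle arrived about 3 mm of finger travel sooner than I had calculated. I stopped there because the camera showed it already back at its starting angle.

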